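# Wind the last label roll and pack the rolls

### The arm

A 6-joint arm with a two-finger parallel gripper is mounted at the origin on the work surface. World frame = base frame: x ahead of the robot, y to its left, z up, the work surface at z = 0. Lengths are in m, angles in rad, forces in N, time in s.
With the tool pointing down it reaches from about 0.3 to 0.875 m from the base axis. Payload 6.4 kg.
Tool frame: the origin (TCP) lies between the finger pads; the fingertips stand 25 mm ahead of it and the grasp point (between the pads) lies 6 mm ahead of it; z points along the fingers, y is the line along which they close (so a half turn about z gives the same grasp; the last joint's range is limited). The gripper opens to 85 mm and grips with 20 to 120 N. Pads are 22 mm wide; open, the fingers measure 114 mm over their backs; the gripper's body (76 mm by 85 mm) begins 54 mm behind the grasp point. The pads swing forward as they close: fully open they stand 13 mm farther back than shut.
Start: joints at [0.989, 0.181, 1.607, -0, 1.354, -0.206], TCP at [0.211, 0.535, 0.256] pointing down, gripper open.
Joint ranges: [-2.99, 2.99], [-0.89, 2.07], [0.3, 2.58], [-1.14, 4.28], [0, 2.63], [-3.12, 3.12]. Speed limits (rad/s): [2.57, 2.57, 3.01, 3.14, 3.14, 3.14].

### API

Orientations are given as a unit quaternion [w, x, y, z].
In Python, from plant import move_pose, line_to, movej, gripper_open, clamp, hold, ik, state, snapshot, camera_model, IKError, hand_in gives the robot as it stands. The module is installed in compiled form; this text tells all that it offers. Calls block until the motion is done:
- move_pose(position, orientation): joint-space move of the TCP to a pose.
- line_to(position, frame=None, vel=0.15): straight line of the TCP; frame=None keeps the orientation; vel is the mean speed in m/s.
- movej(angles): joint-space move.
- gripper_open() and clamp(): open the fingers fully, or close them until they stop; the grip force is fixed at half the most.
- hold(seconds).
- ik(position, orientation): joint angles nearest the present ones, or None.
- state(): the state.
- snapshot(name): name is "side" or "top"; returns the picture (480x640x3 uint8, blue, green, red); there is no depth.
- camera_model(name): a dict with "intrinsics" (3x3 intrinsics, pixels), "dist_coeffs" ([k1, k2, p1, p2, k3] as OpenCV has them; the pictures are not rectified), "eye" and "orientation" of the camera in the world. Camera axes: x right, y down, z forward; pixel columns grow to the right and rows downward; lengths in m; the calibration is good to about 2 mm. A picture is of the moment at which its call begins. camera_model takes no time and is no camera call.
A pose or a line that the arm cannot do raises IKError and nothing moves.
- hand_in(): hands the job in; it is judged then, once.
The state is a dict: "time_s": time; "joint_positions": joint angles; "joint_vel": joint speeds; "tau": joint torques, N m; "eef_pos": TCP position; "tool_rot": TCP orientation; "ft_force": force on the tool from outside, world axes, zero at the start; "wrist_torque": the same for the moment, N m; "gripper_width": finger opening in m; "grip_force": force on a finger pad.
Only numpy, scipy, OpenCV 4.12 (cv2) and the standard library are available. Lean on these libraries where they do the work, as an engineer would, in place of code of your own. Each camera call takes 0.05 s, during which the arm holds its last target. There are 200 camera calls.

### The job

Click the label winder's tension dial to the third click from off, then crank clockwise until the crank suddenly turns freely (the end of the strip has run through and the tension arm has swung out), and stop there, within about one more turn. Then click the dial back to off, lift the finished roll off the platter and stand it, with every other label roll on the counter, on end side by side in the cardboard tray. Leave the other things on the counter where they are.

Things in the scene. Friction and masses are not known exactly. Their poses are not given: they have to be found in the camera images.
- winder: the label winder, a flat grey machine 206 mm (its x) by 326 mm (its y) with an aluminium deck 70 mm above the counter, fixed, but elsewhere at each start; origin at the centre of its underside, z up. On the deck, in its frame (mm): platter axis (0, 95), crank axis (-15, -90), dial axis (-65, 25), strip guide box (64, 116)
- tension_tip (a point): top of the tension arm's white tip, 62 mm above the deck. The arm lies on the strip guide, a grey box 58 by 82 mm that stands 50 mm above the deck, 6 mm behind (+x of) the roll on the platter; the roll's front and two sides (the winder's -x, +y, -y) are free for fingers
- crank_axis (a point): point on the crank's vertical axis at deck height (70 mm above the counter)
- knob_grip (a point): middle of the crank's black upright knob, 24 mm in diameter and 42 mm tall, which spins freely on its pin; this point is 55 mm from the crank axis and 47 mm above the deck, the knob reaches from 27 to 69 mm above the deck and the crank arm passes below it
- crank (a joint): angle of the hand crank (rad), growing clockwise from above, no end stops; at 0 its arm points along the winder's +x; it starts anywhere. After up to a quarter turn of slack it takes about 4 N at the knob; when the end of the strip has run through, 2 to 5 turns from the start, this falls at once to about 0.5 N
- tension_arm (a joint): the steel arm with a white tip on top of the strip guide (rad): near 0, its tip towards the roll, while strip is running; springs out to 0.6, its tip away from the roll, when the end of the strip has run through
- tension_dial (a joint): angle of the tension dial (rad): 0 off, then clicks at 0.524, 1.047, 1.571 (third), 2.094 and 2.618, growing clockwise seen from above, with stops just beyond the ends; a spring detent (peak 0.15 N m) snaps it into the nearest click when let go. It starts at off, the first or the second click
- dial_grip (a point): centre of the dial's black grip bar, 21.5 mm above the deck; the bar is 42 mm long, 13 mm wide, its top 34.5 mm above the deck, on a 44 mm round skirt; a white line marks its pointing end, to which this point's -x axis points. At off it points to the winder's -x (the long mark on the deck), at the third click to its +y
- platter_axis (a point): the middle of the platter's top, 76 mm above the counter, where the underside of the roll rests; a pin 21 mm in diameter and 18 mm high stands up from it inside the roll's core
- roll1: a small white label roll for couriers' hand printers: a cylinder 58 mm in diameter and 50 mm tall with a cardboard core with a 25 mm hole, about 90 g, standing on end; origin at the centre of its underside, z along its axis. This one is on the winder's platter at the start, over the pin (21 mm, 18 mm high), and turns with the crank
- roll2: a small white label roll for couriers' hand printers: a cylinder 58 mm in diameter and 50 mm tall with a cardboard core with a 25 mm hole, about 90 g, standing on end; origin at the centre of its underside, z along its axis. One of those on the counter; two to four of these are there
- roll3: a small white label roll for couriers' hand printers: a cylinder 58 mm in diameter and 50 mm tall with a cardboard core with a 25 mm hole, about 90 g, standing on end; origin at the centre of its underside, z along its axis. One of those on the counter; two to four of these are there
- roll4: a small white label roll for couriers' hand printers: a cylinder 58 mm in diameter and 50 mm tall with a cardboard core with a 25 mm hole, about 90 g, standing on end; origin at the centre of its underside, z along its axis. One of those on the counter; two to four of these are there
- roll5: a small white label roll for couriers' hand printers: a cylinder 58 mm in diameter and 50 mm tall with a cardboard core with a 25 mm hole, about 90 g, standing on end; origin at the centre of its underside, z along its axis. One of those on the counter; two to four of these are there
- tray: the open cardboard tray for the finished rolls, 320 mm (its x) by 210 mm (its y) outside, 55 mm high, walls and floor 5 mm, fixed; origin at the centre of its underside, z up; it has room for six rolls standing in three rows of two
- tape: brown packing tape roll lying flat, 104 mm across, 48 mm high; leave alone
- marker: lying marker pen, 137 mm long; leave alone
- stamp: wooden hand stamp, 36 mm across, 70 mm tall; leave alone
- phone: phone lying flat, 150 by 72 by 9 mm; leave alone
- scanner: barcode scanner on its stand, 136 mm tall, foot 45 by 90 mm; leave alone
Not all that is in view belongs to the job. Leave any red or yellow look-alike of the roll1 alone.

How it is judged:
By the outcome, as a careful person would: the job done as asked, in the order asked, and still so for the second after the job is handed in, with the robot touching nothing.
Of roll2, roll3, roll4, roll5 only 2 to 4 are there at a start; the rules pass over those that are not, and their reading is None.
At some moment in a run one of roll2, roll3, roll4, roll5 may be knocked a few centimetres aside while the robot is not near it.
It also fails if it takes over 208 s, if anything falls off the work surface, if the arm or the gripper's body presses on something with over 40 N, if the wrist force passes 120 N, or if a joint passes its speed limit or range.

## Working session

There is one attempt and no reset: what is moved stays moved. The work goes in short steps, each a Python script; the robot and the scene stay as the last script left them, time stands still between calls to the robot, and variables do not carry over. Pictures are saved under pics/ and viewed, at most 14 in all, crops included, and the job is handed in when it is done.

```bash
mkdir -p pics
python3 - <<'E'
from plant import *
import cv2
for n in("top","side"):
    cv2.imwrite(f"pics/{n}0.png",snapshot(n)); m=camera_model(n); print(n,m)
s=state(); print(s)
E
```

```text
top {'intrinsics': array([[567.40917879,   0.        , 320.74171579],
       [  0.        , 567.40917879, 236.81487519],
       [  0.        ,   0.        ,   1.        ]]), 'dist_coeffs': array([-0.04313955,  0.        ,  0.        ,  0.        ,  0.        ]), 'eye': array([0.22667539, 0.00944827, 1.89123136]), 'orientation': array([ 0.06120356, -0.69511448,  0.71356904, -0.06236354])}
side {'intrinsics': array([[521.11929206,   0.        , 321.00742101],
       [  0.        , 521.11929206, 238.60395469],
       [  0.        ,   0.        ,   1.        ]]), 'dist_coeffs': array([-0.05811068,  0.        ,  0.        ,  0.        ,  0.        ]), 'eye': array([-0.20539815, -0.67533962,  1.14619791]), 'orientation': array([-0.34530894,  0.8533163 , -0.36113715,  0.14897313])}
{'time_s': 0.1, 'joint_positions': array([ 9.88669480e-01,  1.81508373e-01,  1.60788298e+00, -1.42851678e-05,
        1.35380888e+00, -2.06288675e-01]), 'joint_vel': array([ 0.00084719, -0.0009159 , -0.00182845, -0.00069142, -0.00179641,
       -0.00229226]), 'tau': array([ 1.39954253e-03, -4.45882022e+01, -3.52236342e+01, -1.65221295e-04,
        4.13852278e-03,  2.52483090e-05]), 'eef_pos': array([0.21078313, 0.5344873 , 0.2554629 ]), 'tool_rot': array([-3.02278348e-04,  1.86813445e-01,  9.82395079e-01, -7.44819192e-04]), 'ft_force': array([-0.01060772, -0.03306915, -0.47420439]), 'wrist_torque': array([ 0.00613045, -0.0009785 ,  0.01100159]), 'grip_force': 0.0, 'gripper_width': 0.08513648104380994}
```

View pics/top0.png

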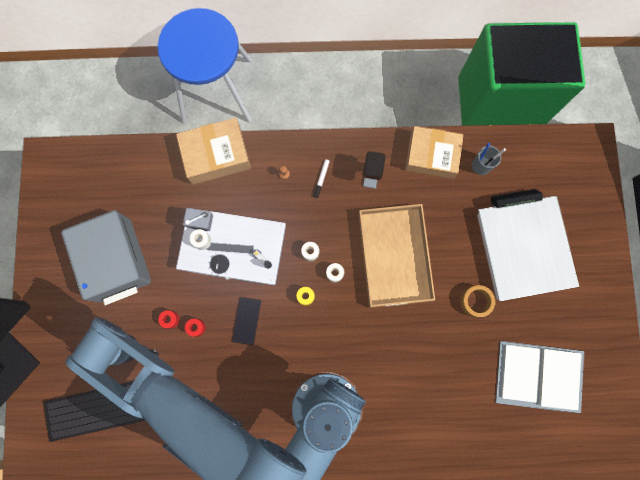

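View pics/side0.png

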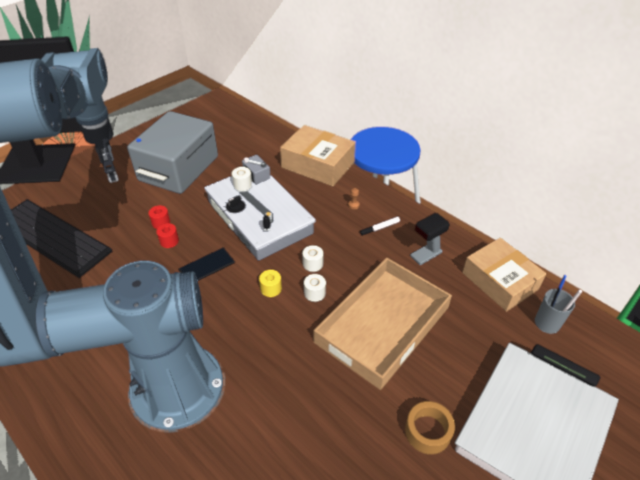

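Top view: the white roll on the platter is at (200,239). Counter whites are at (310,251) and (335,272). The look-alikes are yellow (306,296) and red (167,319) and (194,328), and I'll leave them. The tray is at (397,255), the dial at (219,263) and the crank knob at about (266,265).

```bash
cat > h.py <<'E'
from plant import *
import cv2, numpy as np
from scipy.spatial.transform import Rotation as R
def quat(q): return R.from_quat(np.r_[q[1:],q[0]])
def ray(n,px):
    m=camera_model(n); u=cv2.undistortPoints(np.float64(px).reshape(-1,1,2),m["intrinsics"],m["dist_coeffs"]).reshape(-1,2)
    return m["eye"], quat(m["orientation"]).apply(np.c_[u,np.ones(len(u))])
def onplane(n,px,z):
    e,d=ray(n,px); return e+d*((z-e[2])/d[:,2])[:,None]
def proj(n,P):
    m=camera_model(n); r=quat(m["orientation"]).inv(); 
    return cv2.projectPoints(np.float64(P).reshape(-1,1,3),r.as_rotvec(),-r.apply(m["eye"]),m["intrinsics"],m["dist_coeffs"])[0].reshape(-1,2)
E
python3 - <<'E'
from h import *
t=cv2.imread("pics/top0.png"); s=cv2.imread("pics/side0.png")
hsv=cv2.cvtColor(t,cv2.COLOR_BGR2HSV)
def blobs(m,lo=40):
    c,_=cv2.findContours(m,cv2.RETR_EXTERNAL,cv2.CHAIN_APPROX_NONE); return [x for x in c if cv2.contourArea(x)>lo]
roi=np.zeros(t.shape[:2],np.uint8); roi[190:350,160:360]=255
m=cv2.inRange(hsv,(0,0,130),(180,60,255))&roi
for c in blobs(m):
    r=cv2.minAreaRect(c); print("white",cv2.contourArea(c),r, onplane("top",[r[0]],.05)[0].round(4))
    if cv2.contourArea(c)>2000:
        print("deck corners",onplane("top",cv2.boxPoints(r),.07).round(4))
roi[:]=0; roi[195:320,350:445]=255
m=cv2.inRange(hsv,(8,60,120),(25,200,255))&roi
c=max(blobs(m),key=cv2.contourArea); r=cv2.minAreaRect(c); print("tray",r); b=onplane("top",cv2.boxPoints(r),.055); print(b.round(4),b.mean(0),[np.linalg.norm(b[i]-b[i-1]).round(4) for i in(1,2)])
a=cv2.resize(t[195:295,165:295],None,fx=6,fy=6,interpolation=3); cv2.imwrite("pics/wt.png",a[:600,:780])
a=cv2.resize(s[145:260,195:325],None,fx=5,fy=5,interpolation=3); cv2.imwrite("pics/ws.png",a)
E
```

```text
white 250.0 ((334.5000305175781, 272.0000305175781), (17.677669525146484, 17.677669525146484), 45.0) [ 0.4345 -0.0397  0.05  ]
white 254.0 ((309.5, 251.0), (18.0, 17.0), 90.0) [0.5058 0.0402 0.05  ]
white 6282.5 ((230.55270385742188, 246.66622924804688), (102.05152130126953, 65.29633331298828), 8.972626686096191) [0.527  0.2995 0.05  ]
deck corners [[0.4488 0.4763 0.07  ]
 [0.662  0.4465 0.07  ]
 [0.5996 0.1145 0.07  ]
 [0.3892 0.1506 0.07  ]]
tray ((405.1172790527344, 255.90692138671875), (104.80339813232422, 84.78944396972656), 85.2363510131836)
[[ 0.6477 -0.1257  0.055 ]
 [ 0.6645 -0.4083  0.055 ]
 [ 0.318  -0.4146  0.055 ]
 [ 0.3031 -0.1408  0.055 ]] [ 0.48330921 -0.27235423  0.055     ] [np.float64(0.283), np.float64(0.3465)]
```

View pics/wt.png

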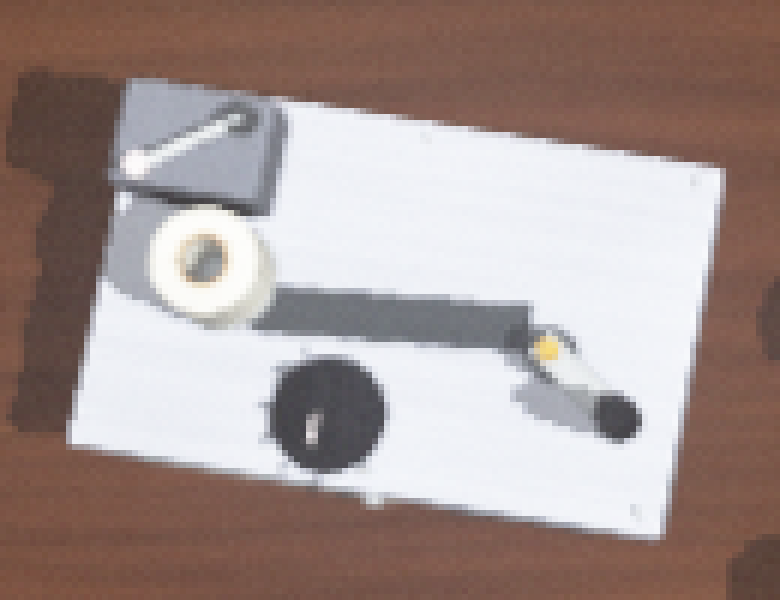

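View pics/ws.png

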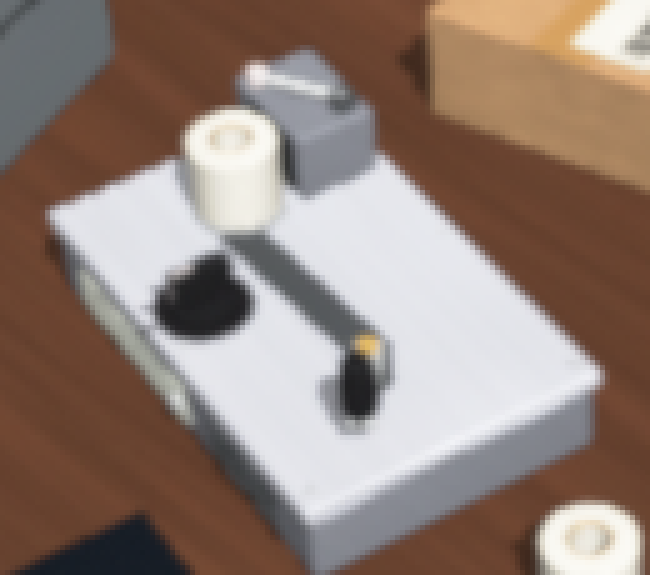

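Close crops: the deck corners in the top crop are at FL (68,443), FR (662,540) and BR (725,168). The knob is at (618,417) and the dial's white mark at about (314,430). The arm's white tip is beside the roll at (133,160). Next I'll measure the winder frame, the dial angle and the knob angle.

```bash
cat >> h.py <<'E'
def fitframe(P,Q):  # 2D rigid Q(local)->P
    p,q=P[:,:2]-P[:,:2].mean(0),Q-Q.mean(0); a=np.arctan2((q[:,0]*p[:,1]-q[:,1]*p[:,0]).sum(),(q*p).sum())
    c,s=np.cos(a),np.sin(a); M=np.array([[c,-s],[s,c]]); return a,P[:,:2].mean(0)-M@Q.mean(0)
E
python3 - <<'E'
from h import *
t=cv2.imread("pics/top0.png"); s=cv2.imread("pics/side0.png")
px=np.array([[68,443],[662,540],[725,168]])/6+[165-.42,195-.42]
P=onplane("top",px,.07); Q=np.array([[-.103,.163],[-.103,-.163],[.103,-.163]])
a,o=fitframe(P,Q); c,sn=np.cos(a),np.sin(a); M=np.array([[c,-sn],[sn,c]])
print("top fit",a,o,(P[:,:2]-(Q@M.T+o)).round(4).tolist())
ps=np.array([[50,213],[312,521],[602,376]])/5+[195-.4,145-.4]
P2=onplane("side",ps,.07); a2,o2=fitframe(P2,Q); print("side fit",a2,o2)
W=lambda p:(np.array(p)-o)@M
for n,p,z in(("top",np.array([[618,417]])/6+[164.6,194.6],.139),):
    k=W(onplane(n,p,z)[:,:2]); print("knob local",k,np.linalg.norm(k-[-.015,-.09]))
print("platter(top roll)",W(onplane("top",np.array([[206,263]])/6+[164.6,194.6],.126)[:,:2]))
# dial
for n,img,z in(("top",t,.1045),("side",s,.1045)):
    L=np.array([[-.065,.025]])@M.T+o; ctr=proj(n,np.c_[L,[[z]]])[0]
    x0,y0=np.round(ctr).astype(int)-13; cr=img[y0:y0+27,x0:x0+27]
    g=cv2.cvtColor(cr,cv2.COLOR_BGR2GRAY); yy,xx=np.mgrid[:27,:27]
    w=np.where((np.hypot(xx-13,yy-13)<8)&(g>60),g.astype(float)-50,0)
    if n=="side":w=np.where((np.hypot(xx-13,yy-13)<9)&(g>60),g.astype(float)-50,0)
    e=np.clip((cr.astype(float)-10)*3.2,0,255).astype(np.uint8)
    cv2.imwrite(f"pics/d{n}.png",cv2.resize(e,(400,400),interpolation=3)); print(n,ctr,x0,y0)
cv2.imwrite("pics/d.png",np.hstack([cv2.imread("pics/dtop.png"),cv2.imread("pics/dside.png")]))
E
```

```text
top fit -0.18500029856693026 [0.52792566 0.29503085] [[0.0004, -0.0005], [-0.0001, -0.0002], [-0.0003, 0.0008]]
side fit -0.18729627200158513 [0.52550593 0.29249105]
knob local [[-0.04914161 -0.13638115]] 0.05759219614919465
platter(top roll) [[-0.00168334  0.09415692]]
top [217.78111574 262.36696535] 205 249
side [234.66067735 197.48710185] 222 184
```

View pics/d.png

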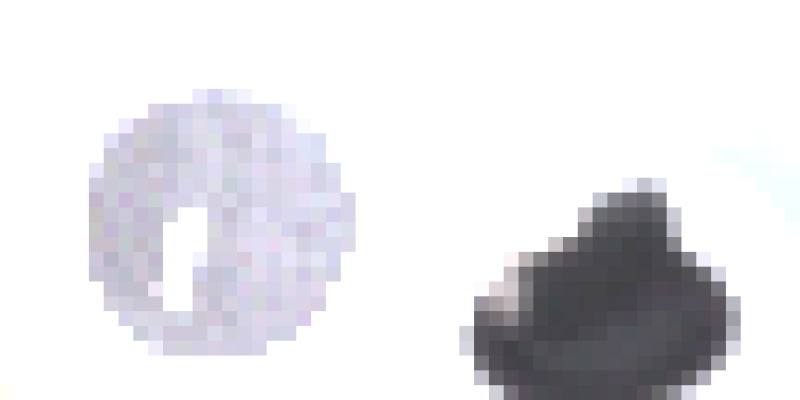

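Top crop: the dial's white mark runs from (192,210) to (172,310). That is parallel to the winder's -x, and the side view agrees, so the dial is at **off**. The frame fits from the two cameras agree to within 3 mm, so I'll use their mean. The knob is 57 mm from the crank axis, against 55 expected. Now the dial.

```bash
cat >> h.py <<'E'
YAW=-.186; O=np.array([.5267,.2938])
def w2(x,y): c,s=np.cos(YAW),np.sin(YAW); return O+[c*x-s*y,s*x+c*y]
def down(y):
    q=R.from_matrix(np.array([[-np.sin(y),np.cos(y),0],[np.cos(y),np.sin(y),0],[0,0,-1]]).T.T if 0 else np.c_[[-np.sin(y),np.cos(y),0],[np.cos(y),np.sin(y),0],[0,0,-1]]).as_quat(); return np.r_[q[3],q[:3]]
def P(xy,z): return np.r_[xy,z]
def rep(tag=""):
    s=state(); print(tag,"t%.1f"%s["time_s"],"pos",s["eef_pos"].round(4),"F",s["ft_force"].round(1),"T",s["wrist_torque"].round(2),"w%.4f"%s["gripper_width"],"g%.0f"%s["grip_force"],"j6 %.2f"%s["joint_positions"][5])
E
sed -i 's/np.array(\[\[-np.sin(y),np.cos(y),0\],.*if 0 else //' h.py
python3 - <<'E'
from h import *
d=w2(-.065,.025); y0=YAW+np.pi/2
for k in(0,np.pi,-np.pi):
    print(k,[ (None if (q:=ik(P(d,.109),down(y0+k-b))) is None else q.round(2).tolist()) for b in(0,np.pi/2)])
t=cv2.imread("pics/top0.png"); cv2.imwrite("pics/tray.png",cv2.resize(t[195:315,350:445],None,fx=5,fy=5,interpolation=3))
print(d)
E
```

```text
0 [[0.41, 0.35, 1.72, -0.0, 1.07, -0.98], [0.41, 0.35, 1.72, -0.0, 1.07, 0.59]]
3.141592653589793 [[0.41, 0.35, 1.72, -0.0, 1.07, 2.16], [0.41, 0.35, 1.72, -0.0, 1.07, -2.55]]
-3.141592653589793 [[0.41, 0.35, 1.72, -0.0, 1.07, 2.16], [0.41, 0.35, 1.72, -0.0, 1.07, -2.55]]
[0.46744437 0.3303892 ]
```

View pics/tray.png

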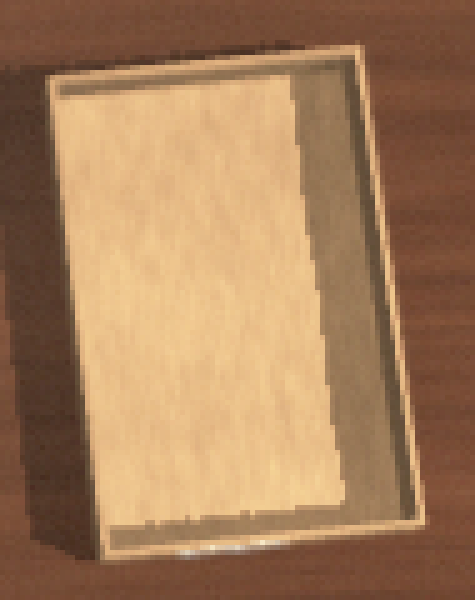

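The tray's rim corners in the crop are (47,76), (363,45), (427,523) and (100,560). Next I'll turn the dial, then take fresh pictures.

Run:
```python
from h import *
px=np.array([[47,76],[363,45],[427,523],[100,560]])/5+[350-.4,195-.4]
T=onplane("top",px,.055); Q=np.array([[.16,.105],[.16,-.105],[-.16,-.105],[-.16,.105]])
a,o=fitframe(T,Q); c,s=np.cos(a),np.sin(a); print("tray",a,o,(T[:,:2]-(Q@np.array([[c,-s],[s,c]]).T+o)).round(4).tolist())
d=w2(-.065,.025); y0=YAW+np.pi/2
move_pose(P(d,.22),down(y0)); rep("above")
line_to(P(d,.109)); rep("at"); clamp(); rep("clamped")
for k in(1,2,3): move_pose(P(d,.109),down(y0-k*np.pi/6)); rep(k)
gripper_open(); rep("open"); hold(.2); line_to(P(d,.24),vel=.3)
cv2.imwrite("pics/top1.png",snapshot("top")); cv2.imwrite("pics/side1.png",snapshot("side")); rep()
```

```text
tray 0.07371050833781924 [ 0.48731397 -0.24392143] [[-0.0003, 0.0004], [-0.0001, -0.0012], [0.0015, -0.0011], [-0.001, 0.0019]]
above t1.4 pos [0.4669 0.3311 0.2201] F [-0.4 -0.6 -0.2] T [-0.01 -0.04 -0.01] w0.0855 g0 j6 -0.98
at t2.2 pos [0.468 0.331 0.11 ] F [-0.7  0.1  0.1] T [-0.03 -0.01  0.05] w0.0850 g0 j6 -0.98
clamped t2.9 pos [0.4682 0.3337 0.1099] F [ 2.  14.8 -0.5] T [ 2.17 -0.38  0.02] w0.0117 g61 j6 -0.98
1 t3.5 pos [0.4684 0.3343 0.1099] F [ 2.4 17.3 -4. ] T [ 2.67 -0.29  0.08] w0.0117 g61 j6 -0.45
2 t4.0 pos [0.4689 0.3347 0.1099] F [ 4.9 19.8 -7. ] T [ 3.03 -0.52  0.08] w0.0121 g60 j6 0.07
3 t4.6 pos [0.4695 0.3349 0.1099] F [  7.8  19.8 -10.2] T [ 3.28 -0.99 -0.  ] w0.0119 g60 j6 0.59
open t5.3 pos [0.4675 0.3303 0.109 ] F [ 0.5 -0.4 -0.5] T [0.   0.07 0.03] w0.0853 g0 j6 0.59
 t6.2 pos [0.4665 0.33   0.2385] F [-0.2  0.2  0.5] T [-0.07  0.05 -0.01] w0.0853 g0 j6 0.59
```

```bash
sed -i 's/O=np.array.*/O=np.array([.5285,.2975])/' h.py
python3 - <<'E'
from h import *
t=cv2.imread("pics/top1.png"); s=cv2.imread("pics/side1.png")
a=cv2.resize(s[130:330,190:340],None,fx=3,fy=3,interpolation=3)
b=cv2.resize(t[200:350,10:130],None,fx=2.5,fy=2.5,interpolation=3)
c=np.zeros((600,760,3),np.uint8); c[:,:450]=a; c[:375,455:755]=b; cv2.imwrite("pics/v1.png",c)
E
```

```text
(no output)
```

View pics/v1.png

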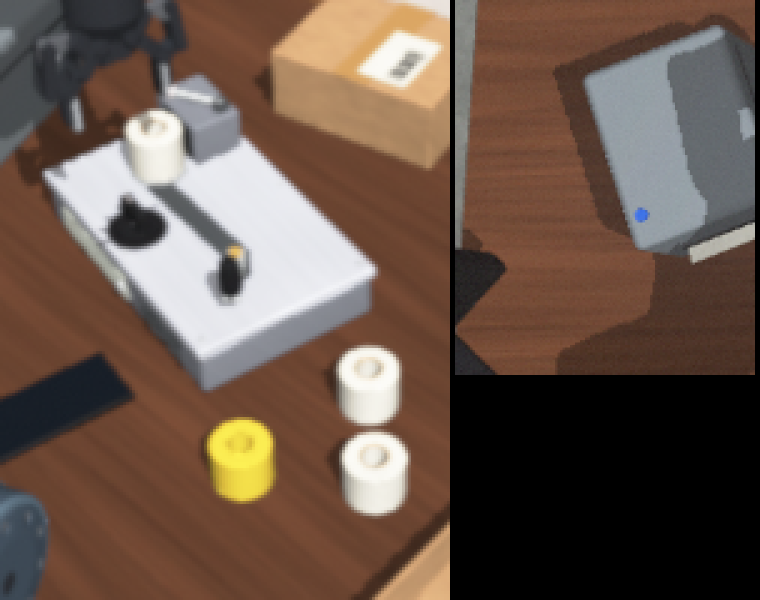

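Side view: the dial's bar now points to the winder's +y, the third click. The tension arm is still over the guide and no other rolls have appeared. Contact forces put the winder about (+2,+4) mm off, so I've corrected the frame. Next, the crank.

```bash
cat > crank.py <<'E'
from h import *
th=2.21; C=w2(-.015,-.09); z=.128
def dirs(th):
    a=YAW-th; return np.array([np.cos(a),np.sin(a)]),np.array([np.sin(a),-np.cos(a)])  # radial, clockwise tangent
r,_=dirs(th); y=YAW+.0
move_pose(P(C+.055*r,.24),down(y)); line_to(P(C+.055*r,z)); clamp(); rep("clamped")
s=state(); f=s["ft_force"][:2]; C=C+f/4400*.5
N=24; hi=0; lo=0; log=[]
for k in range(int(5.6*N)):
    th+=2*np.pi/N; r,t=dirs(th)
    line_to(P(C+.055*r,z),vel=.12)
    s=state(); f=s["ft_force"][:2]; fr,ft=f@r,-f@t
    C=C+r*np.clip(fr/4400*.25,-.0006,.0006)
    log.append(ft); 
    if k%6==0: print(k,"t%.1f"%s["time_s"],"fr%.1f ft%.1f"%(fr,ft),"fz%.1f"%s["ft_force"][2],"w%.3f"%s["gripper_width"])
    if ft>2.5: hi+=1
    lo=lo+1 if ft<1.6 else 0
    if abs(fr)>35 or s["gripper_width"]<.018: print("abort"); break
    if hi>12 and lo>=4: break
print("end",k,th,C-w2(-.015,-.09),np.round(log[-14:],1)); rep()
cv2.imwrite("pics/top2.png",snapshot("top")); cv2.imwrite("pics/side2.png",snapshot("side"))
np.save("crank.npy",np.r_[th,C])
E
python3 crank.py
```

```text
clamped t8.4 pos [0.4574 0.1742 0.1286] F [ 0.4 -3.1  4.2] T [-0.46 -0.04  0.06] w0.0208 g59 j6 0.31
0 t8.6 fr-0.2 ft1.1 fz4.6 w0.021
6 t10.2 fr1.9 ft-0.7 fz9.2 w0.021
12 t11.8 fr2.8 ft-0.1 fz7.2 w0.021
18 t13.4 fr1.1 ft-0.1 fz9.3 w0.021
24 t15.0 fr-1.9 ft0.6 fz11.0 w0.021
30 t16.6 fr-0.6 ft-0.2 fz12.1 w0.021
36 t18.2 fr0.3 ft0.7 fz10.7 w0.021
42 t19.8 fr0.4 ft3.1 fz8.9 w0.021
48 t21.4 fr0.4 ft2.3 fz13.7 w0.021
54 t23.0 fr0.8 ft0.7 fz12.2 w0.021
60 t24.6 fr1.2 ft-0.6 fz10.4 w0.021
66 t26.2 fr1.7 ft2.8 fz9.3 w0.021
72 t27.8 fr0.9 ft1.8 fz12.7 w0.021
78 t29.4 fr1.4 ft0.9 fz12.7 w0.021
84 t31.0 fr0.8 ft0.1 fz12.4 w0.021
90 t32.6 fr1.0 ft2.9 fz10.7 w0.021
96 t34.2 fr0.3 ft-1.0 fz13.9 w0.021
102 t35.8 fr0.8 ft0.0 fz12.5 w0.021
108 t37.4 fr1.1 ft-0.1 fz11.2 w0.021
114 t39.0 fr1.5 ft0.3 fz12.8 w0.021
120 t40.6 fr0.2 ft-0.1 fz14.3 w0.021
126 t42.2 fr0.4 ft-0.0 fz13.7 w0.021
132 t43.8 fr0.0 ft-0.3 fz10.8 w0.021
end 133 37.29111796508613 [0.00168799 0.00043561] [-0.1 -0.5 -0.3 -0.5 -0.2 -0.5 -0.  -0.5 -1.3 -0.7 -0.2 -0.4 -0.3 -0.5]
 t44.1 pos [0.5516 0.2233 0.1285] F [ 0.4 -0.5 10.7] T [ 0.01 -0.05 -0.  ] w0.0211 g61 j6 0.37
```

Run:
```python
from h import *
t=cv2.imread("pics/top2.png"); s=cv2.imread("pics/side2.png")
a=cv2.resize(s[140:260,195:325],None,fx=3,fy=3,interpolation=3)
b=cv2.resize(t[195:315,165:295],None,fx=3,fy=3,interpolation=3)
cv2.imwrite("pics/v2.png",np.hstack([a,b]))
```

```text
(no output)
```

View pics/v2.png

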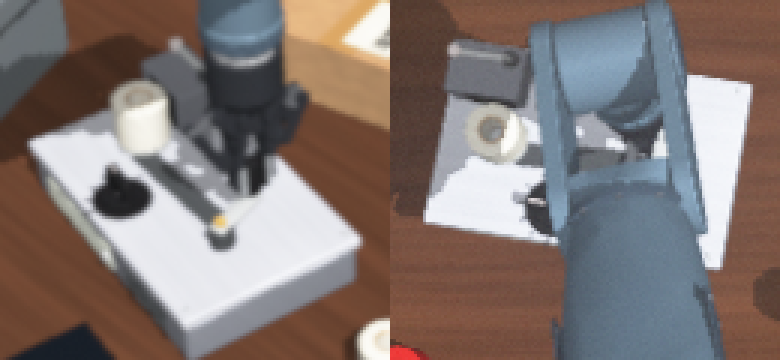

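The tension arm's tip has swung out: it is at (455,47) with its pivot at (510,58), where before the tip was down by the roll. The dial mark at (520,198) points to +y, so it is at the third click. My drop detector didn't trip. The step log suggests the strip ended around step 91–96 and I stopped at step 133, about 1.6 turns later. That can't honestly be undone, so I'll carry on: release the knob, set the dial to off, then move roll1 to the tray.

```bash
sed -i 's/^YAW=.*/YAW=-.186; O=np.array([.5298,.298])/' h.py
cat >> h.py <<'E'
TY=.0737; TO=np.array([.489,-.242])
def tr(x,y): c,s=np.cos(TY),np.sin(TY); return TO+[c*x-s*y,s*x+c*y]
def place(xy,h=.035):
    move_pose(P(xy,.26),down(TY+np.pi/2)); line_to(P(xy,.07+h),vel=.25); line_to(P(xy,.0065+h),vel=.08); rep("placing")
    gripper_open(); hold(.2); line_to(P(xy,.26),vel=.3)
E
python3 - <<'E'
from h import *
rep(); gripper_open(); s=state()["eef_pos"]; line_to(P(s[:2],.24),vel=.3)
d=w2(-.065,.025)
move_pose(P(d,.22),down(YAW)); line_to(P(d,.109)); clamp(); rep("dial clamped")
for k in(1,2,3): move_pose(P(d,.109),down(YAW+k*np.pi/6))
rep("turned"); gripper_open(); hold(.2); line_to(P(d,.24),vel=.3)
p=w2(0,.095); y=YAW+np.pi/2
move_pose(P(p,.24),down(y)); cv2.imwrite("pics/side3.png",snapshot("side"))
line_to(P(p,.113)); rep("at roll"); clamp(); rep("roll clamped")
line_to(P(p,.28),vel=.12); rep("lifted")
cv2.imwrite("pics/side4.png",snapshot("side"))
E
```

```text
t44.2 pos [0.5516 0.2236 0.1285] F [ 1.   0.4 10.6] T [ 0.01 -0.09  0.03] w0.0211 g61 j6 0.37
dial clamped t47.5 pos [0.47   0.3348 0.1094] F [-3.5 -0.2  6.4] T [-0.12  0.57 -0.  ] w0.0116 g59 j6 0.60
turned t49.2 pos [0.4691 0.3343 0.1094] F [-8.1 -2.8  8.5] T [-0.38  1.12 -0.06] w0.0118 g60 j6 -0.97
at roll t52.2 pos [0.5481 0.3917 0.1144] F [1.  0.4 0.7] T [-0.04  0.   -0.06] w0.0854 g0 j6 -0.94
roll clamped t52.6 pos [0.5483 0.3918 0.1148] F [0.1 0.4 6.7] T [-0.11  0.09 -0.01] w0.0569 g64 j6 -0.94
lifted t54.1 pos [0.547  0.3911 0.2788] F [ 1.1 -0.1 -1.5] T [0.01 0.05 0.  ] w0.0565 g64 j6 -0.94
```

Run:
```python
from h import *
place(tr(-.085,0),.0375); rep("released")
t=snapshot("top"); s=snapshot("side"); cv2.imwrite("pics/top5.png",t)
hsv=cv2.cvtColor(t,cv2.COLOR_BGR2HSV); 
roi=np.zeros(t.shape[:2],np.uint8); roi[200:345,285:440]=255; 
for name,m in(("white",cv2.inRange(hsv,(0,0,140),(180,60,255))&roi),("yellow",cv2.inRange(hsv,(22,150,120),(35,255,255))&roi)):
    c,_=cv2.findContours(m,cv2.RETR_EXTERNAL,cv2.CHAIN_APPROX_NONE)
    for x in c:
        if cv2.contourArea(x)>80:
            q=cv2.minEnclosingCircle(x); print(name,np.round(q[0],1),"r%.1f"%q[1],cv2.contourArea(x),onplane("top",[q[0]],.05)[0].round(4))
cv2.imwrite("pics/v5.png",np.vstack([cv2.resize(t[190:340,150:450],(600,300)),cv2.resize(s[130:380,150:450],(360,300),interpolation=3)if 0 else cv2.resize(s[140:390,150:650],(600,300))]))
```

```text
placing t58.2 pos [ 0.4044 -0.2484  0.044 ] F [ 0.1 -0.5 -0.9] T [-0.06  0.06  0.02] w0.0567 g64 j6 -2.45
released t59.7 pos [ 0.4035 -0.2476  0.2583] F [-0.5  0.7 -0.9] T [ 0.04  0.02 -0.02] w0.0856 g0 j6 -2.45
white [399.1 282.5] r9.3 106.5 [ 0.3946 -0.2486  0.05  ]
white [334.9 272.1] r9.4 247.0 [ 0.434  -0.0408  0.05  ]
white [317.8 243.8] r9.2 234.5 [0.5289 0.0123 0.05  ]
yellow [304.9 295.7] r9.2 241.0 [0.3599 0.0583 0.05  ]
```

View pics/v5.png

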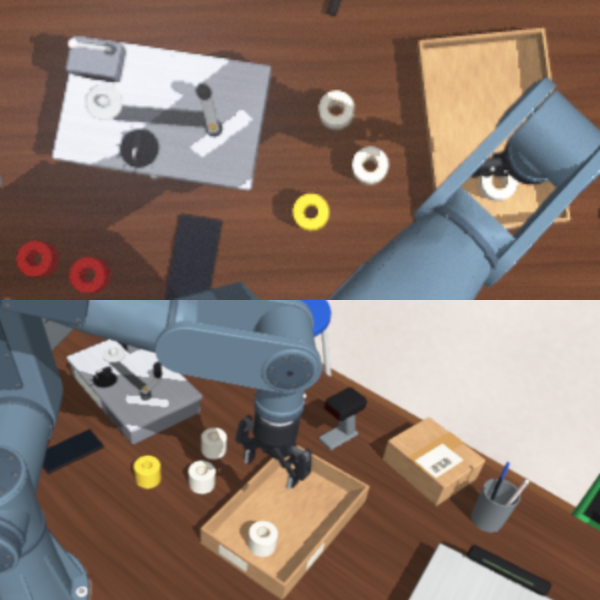

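Top view: roll1 stands in the tray and the platter is empty. The dial mark points to -x, so it is off. One counter roll was knocked to (318,244) and the other is at (335,272). Both get picked from these fresh positions.

Run:
```python
from h import *
def find(near):
    t=snapshot("top"); m=cv2.inRange(cv2.cvtColor(t,cv2.COLOR_BGR2HSV),(0,0,120),(180,70,255)); m[:,:288]=0
    c=[x for x in cv2.findContours(m,cv2.RETR_EXTERNAL,cv2.CHAIN_APPROX_NONE)[0] if cv2.contourArea(x)>150]
    q=[onplane("top",[cv2.minEnclosingCircle(x)[0]],.05)[0,:2] for x in c]
    p=min(q,key=lambda p:np.hypot(*(p-near))); print("found",p.round(4)); assert np.hypot(*(p-near))<.06; return p+[.0015,.002]
for near,yaw,slot in((np.array([.434,-.0408]),2.08,0.),(np.array([.5289,.0123]),2.08,.085)):
    p=find(near)
    qs=[(y,ik(P(p,.0365),down(y))) for y in(yaw,yaw-np.pi)]; y=min((q for q in qs if q[1] is not None),key=lambda q:abs(q[1][5]))[0]
    move_pose(P(p,.22),down(y)); line_to(P(p,.0365),vel=.2); rep("at"); clamp(); rep("clamped")
    if not .05<state()["gripper_width"]<.062: raise SystemExit("bad grasp")
    line_to(P(p,.26),vel=.25); rep("lifted"); place(tr(slot,0),.0375)
movej([.99,.18,1.6,0,1.35,-.2]); rep()
t=snapshot("top"); s=snapshot("side")
cv2.imwrite("pics/v6.png",np.vstack([cv2.resize(t[130:350,150:500],(600,300)),cv2.resize(s[140:390,150:650],(600,300))]))
```

```text
found [ 0.4332 -0.0411]
at t63.6 pos [ 0.4354 -0.0394  0.0373] F [-0.1  0.1  0.1] T [ 0.01  0.01 -0.04] w0.0851 g0 j6 0.70
clamped t64.0 pos [ 0.4356 -0.0394  0.038 ] F [-4.4 -0.5 11. ] T [ 0.2   0.46 -0.09] w0.0579 g62 j6 0.70
lifted t65.0 pos [ 0.4338 -0.0388  0.2586] F [-0.1 -0.4 -1.4] T [ 0.03 -0.03 -0.02] w0.0574 g64 j6 0.70
placing t69.2 pos [ 0.4891 -0.2421  0.0437] F [-0.2  0.4 -0.6] T [0.02 0.03 0.02] w0.0572 g64 j6 -2.32
found [0.5263 0.013 ]
at t74.5 pos [0.5288 0.0148 0.0375] F [ 0.6 -0.8 -0.1] T [-0.02  0.02  0.05] w0.0859 g0 j6 0.87
clamped t74.9 pos [0.529  0.0148 0.0383] F [-2.1 -0.7  8.8] T [ 0.04  0.4  -0.08] w0.0573 g63 j6 0.87
lifted t75.9 pos [0.5269 0.0152 0.2584] F [-0.3 -0.1 -0.6] T [0.   0.03 0.03] w0.0575 g64 j6 0.87
placing t80.2 pos [ 0.5738 -0.2358  0.0436] F [-0.9 -0.3 -0.9] T [-0.07  0.    0.03] w0.0578 g64 j6 -2.23
 t84.7 pos [0.2135 0.5388 0.2602] F [-0.2 -0.5  0.8] T [ 0.06  0.01 -0.04] w0.0856 g0 j6 -0.20
```

View pics/v6.png

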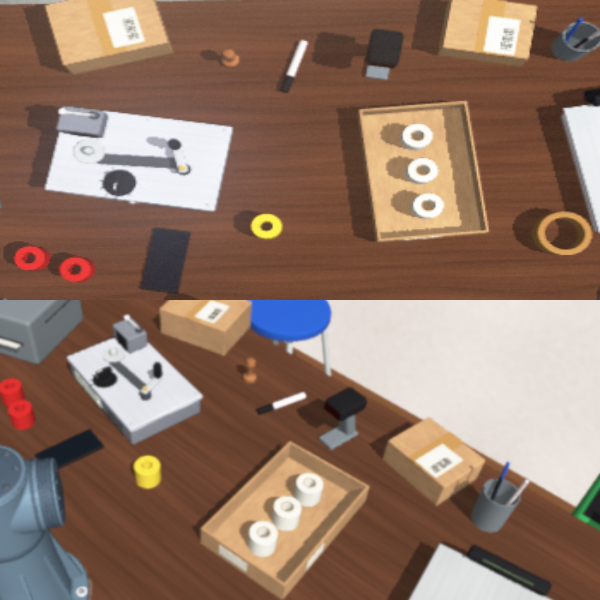

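Three white rolls stand in the tray at (417,136), (423,170) and (428,205). The dial is off, the tension arm is out and everything else is in place. Handing in.

```bash
python3 -c "
from plant import *
print(hand_in())"
```

```text
the job is handed in; nothing more can be done
None
```

I handed the job in with one likely fault: I overran the crank by an estimated 1.6 turns past the strip's end (about one allowed), because my force-drop check never triggered and cranking ran to its 5.6-turn cap; otherwise the dial went to the third click and back to off, the tension arm swung out, all three white rolls stand in the tray, and nothing else was moved.

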